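Hold the shutter key switch turned

TASK

The shop's roller shutter runs only while its key switch is held turned. Take the key with the round head out of the wooden key stand, put it down into the slot of the key switch box on the counter until its collar sits on the steel rose (the pins inside are sticky: wiggle it past them and use no brute force), then turn it a quarter turn clockwise, seen from above, to its stop. Finish while still gripping the key and holding it turned against its spring; leave the other two keys in the stand and do not disturb the bell and the date stamp.

Things in the scene. Friction and masses are not known exactly. Their poses are not given: they have to be found in the camera images.
- shutter_switch: Key switch box fixed to the counter: grey housing 84 x 84 mm, 34 mm high, on a black 100 mm square flange, with a round steel rose of 40 mm diameter in its middle, top 40 mm above the counter, which turns with the key and carries the keyhole slot. Origin: centre of the underside, z up. On the housing one black bar marks the slot's rest direction (+y), two bars mark run (+x)
- switch_mouth (a point): Centre of the slot at the rose's top, 40 mm up; axes as the box. Slot 8 mm (x) by 18 mm (y) at rest, mouth chamfered 2 mm. The key goes straight down, bit along y, either way round; fully in, its collar lies on the rose. 8 mm down the tip may land on sticky pins: a 6 mm gate with the same slot, askew by up to 0.3 rad either way, unseen. Twist the key to and fro with a light push till it drops
- switch_plug (a joint): Turn of rose and cylinder: 0 at rest, grows clockwise seen from above, from -0.6 to a stop at 1.57 rad; sprung to 0 (0.08 N m per rad). The key has about 0.13 rad of play each way in it, so must turn a little farther. Above the sticky pins the key can be twisted freely with the rose; between them hardly; below them (within 3 mm of fully in) freely again
- round_key: The key to use, 78 mm tall, 60 g, one rigid piece, same after a half turn. Origin: centre of its tip, z up the shaft. Flat steel bit 6 mm thick (x), 16 mm wide (y), 15 mm tall; 6 mm round shaft; collar of 26 mm diameter at 32 to 36 mm; black round bow (head). Starts upright in any one of the stand's three holes
- round_key_bow (a point): Centre of the round key's bow, a black disc of 36 mm diameter, 10 mm thick along the key's x, with a small ring hole; 60 mm above the key's tip. Grip it here across its thickness, from above. Axes as the key
- round_key_collar (a point): Centre of the underside of the round key's collar, 32 mm above its tip. A push of 6 N is enough once the key is twisted to suit the pins; over 90 N of contact force counts as brute force
- key_stand: Fixed wooden block 44 mm (x) by 190 mm (y), 38 mm high, on a 64 x 208 mm foot, with three holes 64 mm apart along its y, each 7.4 mm (x) by 17.4 mm (y), one key in each. The keys hang by their collars on its top, tips 6 mm above the counter, bows all in one plane along the stand's y. Origin: centre of the underside
- square_key: Key of another lock, to be left in the stand: same bit, shaft and collar, but a rectangular bow 24 mm wide and 10 mm thick, its top 70 mm above the tip. Origin at the tip
- bar_key: Key of another lock, to be left in the stand: same bit, shaft and collar, but a wide T-bar bow 50 mm wide and 10 mm thick, its top 67 mm above the tip. Origin at the tip
- counter_bell: Domed counter bell, 84 mm diameter, 50 mm high, stands behind the work; leave it. Origin at the centre of its underside
- date_stamp: Small red and black date stamp, 30 x 48 mm, 57 mm high, stands behind the work; leave it. Origin at the centre of its underside
Not all that is in view belongs to the job. Leave any blue or turquoise look-alike of the bar_key alone.

How it is judged (in metres and radians):
On the way, in this order (a step that is already met when the one before it is completed fails the run):
1. the round key is lifted clear of the stand (z of round_key in the frame of key_stand above 0.045 m), for 0.1 s.
2. the round key is fully in the switch, not yet turned (collar within 3 mm of the rose) (z of round_key in the frame of shutter_switch below 0.011 m and horizontal distance between round_key_collar and switch_mouth below 0.004 m and angle between round_key's own z axis and vertical below 0.12 rad and value of joint switch_plug below 0.6 rad), for 0.1 s.
3. the round key has turned the switch a quarter turn and it is held there (z of round_key in the frame of shutter_switch below 0.011 m and horizontal distance between round_key_collar and switch_mouth below 0.004 m and angle between round_key's own z axis and vertical below 0.12 rad and value of joint switch_plug above 1.35 rad), for 0.5 s.
At the end, for the whole second after the job is handed in: Round key fully down in the switch (collar within 3 mm of the rose, 4 mm of the slot centre, upright to 0.12 rad), cylinder past 1.35 rad and still, key gripped with over 1 N; other keys in the stand (moved under 8 mm), bell and stamp within 30 mm of their places (all of step 3 and contact force between the fingers and round_key above 1 N and velocity of joint switch_plug below 0.2 rad/s and z of each of square_key, bar_key in the frame of key_stand below 0.015 m and distance of each of square_key, bar_key from where it was at the start of the episode below 0.008 m and distance of each of counter_bell, date_stamp from where it was at the start of the episode below 0.03 m); the arm keeps its last pose, push and grip.
It fails at once if brute force on the key: more than 90 N between the round key and the switch (contact force between round_key and shutter_switch above 90 N).
It fails at once if another key is pulled out of the stand (z of any of square_key, bar_key in the frame of key_stand above 0.03 m).
It fails at once if bell or stamp knocked away or over (distance of any of counter_bell, date_stamp from where it was at the start of the episode above 0.03 m or angle between any of counter_bell, date_stamp's own z axis and vertical above 0.5 rad).
It also fails if it takes over 61 s, if anything falls off the work surface, if the arm or the gripper's body presses on something with over 40 N, if the wrist force passes 120 N, or if a joint passes its speed limit or range.

ROBOT

A 6-joint arm with a two-finger parallel gripper is mounted at the origin on a cart in front of the work surface, level with it; the furniture and walls round the work are solid. World frame = base frame: x ahead of the robot, y to its left, z up, the work surface at z = 0. Lengths are in mm, angles in rad, forces in N, time in s.
With the tool pointing down it reaches from about 225 to 875 mm from the base axis. Payload 3.4 kg.
Tool frame: the origin (TCP) lies on the mounting face of the last link; the fingertips stand 173 mm ahead of it and the grasp point (between the pads) lies 155 mm ahead of it (arm.pinch_z is the distance from the TCP to the grasp point, in mm); z points along the fingers, y is the line along which they close (so a half turn about z gives the same grasp; the last joint's range is limited). The gripper opens to 85 mm and grips with 20 to 120 N. Pads are 22 mm wide; open, the fingers measure 114 mm over their backs; the gripper's body (76 mm by 85 mm) begins 54 mm behind the grasp point. The pads swing forward as they close: fully open they stand 13 mm farther back than shut.
Start: joints at [1.118, 0.276, 1.505, -0, 1.361, -0.121], TCP at [187.314, 543.652, 404.728] pointing down, gripper open.
Joint ranges: [-2.89, 2.89], [-0.75, 2.08], [0.22, 2.7], [-1.18, 4.32], [0.11, 2.71], [-2.7, 2.7]. Speed limits (rad/s): [2.57, 2.57, 3.14, 3.14, 3.14, 3.14].

INTERFACE

Orientations are given as a unit quaternion [x, y, z, w].
In Python, from rig import sensors, cams, arm gives the robot as it stands.
- The arm moves only by the shell command python3 -m pendant 'ROWS' [OPENING] [FORCE]. ROWS is JSON, a list of rows, each a list of 4 numbers: the shift along the tool's x, y, z in units of 100 cm (1.0 is 100 cm), then the turn about the tool's z in units of pi rad (1.0 is pi rad). A call has exactly 10 rows; each row shifts and turns the commanded pose from where the row before left it, along the tool's axes as they then stand; what a row does not reach is not made up. A row lasts 1/10 s, in which the tool goes at most 50 mm and 8.59 degrees, less where a joint would pass 70% of its speed; a pose out of reach is approached as far as the arm can. A call with a number of a shift or a turn outside -1 to 1 is refused whole. A call with a gripper value outside its range is refused whole. OPENING is the opening, from 0 (shut) to 1 (fully open), set as the call begins (- or left out, the last holds). The fingers move at their own pace and stop on an object; FORCE is the grip in N (left out, the last holds). Time passes only in rows, so rows that do not move let the fingers close, or fill a call up. It gives the time, the measured TCP pose, the force, the opening and the grip force at its end, in the units of the state.
- sensors.get_obs(): the state, without advancing time (a new reading comes with each control period).
- cams.camera(name): name is "scene" or "top"; returns a dict with "img" (400x640x3 uint8, red, green, blue), "intrinsics" (3x3 intrinsics, pixels), "R" (3x3) and "t" (3): a world point X has camera coordinates R X + t. Camera axes: x right, y down, z forward; pixel columns grow to the right and rows downward; lengths in mm; the calibration is good to about 2 mm. A picture is of the moment at which its call begins. There is no depth.
- arm.sign_off(): hands the job in; it is judged then, once.
The state is a dict: "clock": time; "qpos": joint angles; "dq": joint speeds; "tau": joint torques, N m; "tcp_pos": TCP position; "tool_rot": TCP orientation; "contact_force": force on the tool from outside, world axes, zero at the start; "wrist_torque": the same for the moment, N m; "grip_width": finger opening in mm; "grip_force": force on a finger pad.
Only numpy, scipy, OpenCV 4.12 (cv2) and the standard library are available. Lean on these libraries where they do the work, as an engineer would, in place of code of your own. Each camera call takes 0.05 s, during which the arm holds its last target. There are 200 camera calls.

## Working session

There is one attempt and no reset: what is moved stays moved. The work goes in short steps, Python scripts to look and compute and a shell command to move; the robot and the scene stay as the last step left them, time stands still between calls to the robot, and variables do not carry over. Pictures are saved under pics/ and viewed, at most 10 in all, crops included, and the job is handed in when it is done.

```bash
mkdir -p pics; ls
python3 - <<'E'
from rig import sensors,cams,arm
import cv2
print(sensors.get_obs())
for n in("scene","top"):
    c=cams.camera(n);cv2.imwrite(f"pics/{n}0.png",c["img"][:,:,::-1]);print(n,c["intrinsics"],c["R"],c["t"])
E
```

```text
pics
{'clock': 0.0, 'qpos': array([ 1.11801723e+00,  2.76608063e-01,  1.50610204e+00, -2.31094657e-06,
        1.36065408e+00, -1.20993966e-01]), 'dq': array([-0.00031076,  0.00267354, -0.00010153, -0.00067335,  0.00070502,
       -0.00168387]), 'tau': array([-1.44669881e-03, -4.16778731e+01, -2.45805341e+01, -3.15478874e-04,
        1.07748335e-02,  7.08130344e-06]), 'tcp_pos': array([187.21391973, 543.46781279, 403.84434443]), 'tool_rot': array([ 1.65132405e-01,  9.86271010e-01, -8.49883762e-04, -2.49559141e-04]), 'contact_force': array([ 0.39105652,  0.96163127, -0.01133707]), 'wrist_torque': array([-0.0108895 ,  0.02960837, -0.00741894]), 'grip_force': 0.0, 'grip_width': 85.29490953093443}
scene [[364.05262234   0.         314.21852014]
 [  0.         364.05262234 198.85010491]
 [  0.           0.           1.        ]] [[-0.65734166 -0.75358857 -0.0024921 ]
 [-0.39897639  0.35082153 -0.84719661]
 [ 0.63931196 -0.55590333 -0.53127366]] [352.80159908 266.90576747 554.3036813 ]
top [[429.81818953   0.         330.83090526]
 [  0.         429.81818953 199.63121661]
 [  0.           0.           1.        ]] [[-0.01079666 -0.99980722  0.01639996]
 [-0.98734933  0.00806462 -0.15835485]
 [ 0.15819207 -0.0179022  -0.98724606]] [ 10.19937308 536.19426929 841.28162013]
```

View pics/scene0.png

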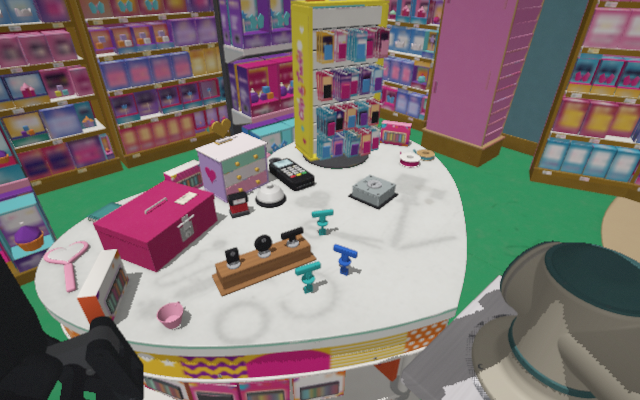

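View pics/top0.png

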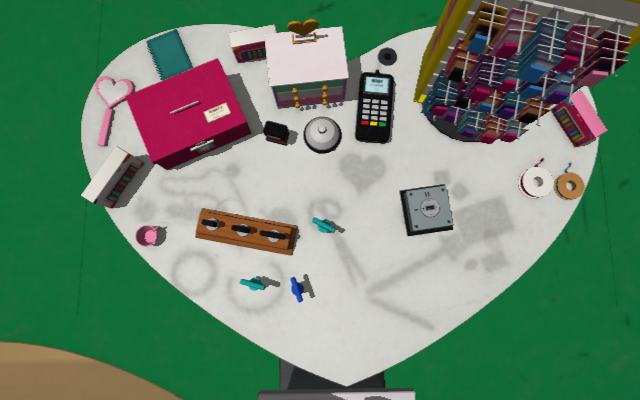

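The scene view shows the stand at (265,263), with the square key at (232,256), the round key in the middle hole at (264,243) and the bar key at (292,236). The switch is at (373,190) in the scene view and (428,209) in the top view. I'll enlarge the stand and switch.

Run:
```python
import cv2,numpy as np
t=cv2.imread("pics/top0.png");s=cv2.imread("pics/scene0.png")
def z(i,x,y,w,h): return cv2.resize(i[y:y+h,x:x+w],(400,300),interpolation=cv2.INTER_CUBIC)
a=np.vstack([np.hstack([z(t,188,190,120,90),z(t,388,170,80,60)]),np.hstack([z(s,208,210,120,90),z(s,333,160,80,60)])])
cv2.imwrite("pics/crop0.png",a)
```

```text
(no output)
```

View pics/crop0.png

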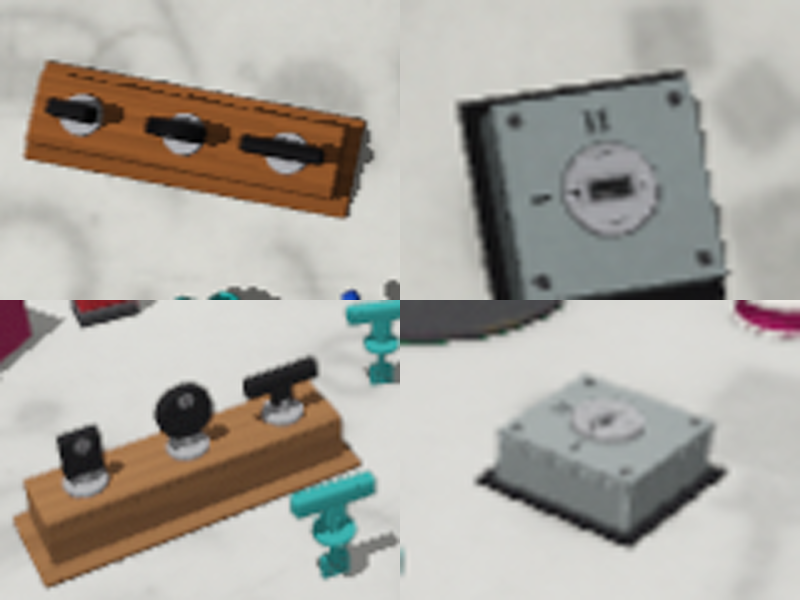

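The crop confirms the round key is in the middle hole. The one-bar rest mark points to image left (about world +y) and the two bars point up (about world +x). The rose and slot are at about (430,207.6) in the top view.

```bash
cat > h.py <<'E'
import numpy as np,cv2
from rig import cams,sensors,arm
def ray(c,p):
    d=np.linalg.inv(c["intrinsics"])@[p[0],p[1],1.];R=c["R"]
    return -R.T@c["t"],R.T@d/np.linalg.norm(d)
def plane(c,p,z):
    o,d=ray(c,p);return o+d*(z-o[2])/d[2]
def tri(c1,p1,c2,p2):
    A=0;b=0;rs=[ray(c1,p1),ray(c2,p2)]
    for o,d in rs:
        P=np.eye(3)-np.outer(d,d);A=A+P;b=b+P@o
    X=np.linalg.solve(A,b)
    return X,[round(float(np.linalg.norm(np.cross(X-o,d))),2) for o,d in rs]
def proj(c,X):
    q=c["intrinsics"]@(c["R"]@np.asarray(X,float)+c["t"]);return q[:2]/q[2]
def blobs(m,roi,amin):
    x,y,w,h=roi;mm=np.zeros(m.shape,np.uint8);mm[y:y+h,x:x+w]=m[y:y+h,x:x+w]
    cs,_=cv2.findContours(mm,cv2.RETR_EXTERNAL,cv2.CHAIN_APPROX_NONE);out=[]
    for k in cs:
        M=cv2.moments(k)
        if M["m00"]>=amin: out.append((M["m10"]/M["m00"],M["m01"]/M["m00"],M["m00"],cv2.minAreaRect(k),k))
    return sorted(out,key=lambda o:o[0])
E
python3 - <<'E'
from h import *
T=cams.camera("top");S=cams.camera("scene")
def dark(c,t=60): return (c["img"].max(2)<t).astype(np.uint8)
for o in blobs(dark(T,50),(195,205,105,50),15): print("topbow",o[:4])
for o in blobs(dark(S,50),(220,225,90,50),15): print("scbow",o[:4])
b=blobs(dark(T,50),(195,205,105,50),15);s=blobs(dark(S,50),(220,225,90,50),15)
if len(b)==3 and len(s)==3:
    for p,q in zip(b,s): print("tri",tri(T,p[:2],S,q[:2]))
# rose: brighter than housing
i=T["img"].astype(int);print(i[170:230:3,430].tolist()[::2],i[207,388:468:4].tolist())
hs=cv2.cvtColor(T["img"],cv2.COLOR_RGB2HSV)
wood=((hs[...,0]>5)&(hs[...,0]<18)&(hs[...,1]>110)).astype(np.uint8)
for o in blobs(wood,(185,195,125,70),200):
    print("wood",[np.round(plane(T,p,0)[:2],1).tolist() for p in cv2.boxPoints(o[3])])
print("cams",-T["R"].T@T["t"],-S["R"].T@S["t"])
E
```

```text
topbow (209.75454545454545, 222.9090909090909, 55.0, ((209.4307861328125, 223.05386352539062), (15.00820255279541, 5.209458351135254), 7.125016689300537))
topbow (241.18518518518516, 228.61220043572982, 76.5, ((241.0, 228.50001525878906), (18.238800048828125, 5.687368392944336), 11.309932708740234))
topbow (272.69473684210527, 234.57368421052632, 95.0, ((272.59600830078125, 234.47198486328125), (25.31229019165039, 5.008792877197266), 10.30484676361084))
scbow (231.81466666666665, 255.468, 125.0, ((231.85000610351562, 255.55001831054688), (12.332883834838867, 12.649110794067383), 71.56505584716797))
scbow (262.5581171950048, 243.10758885686838, 173.5, ((262.5, 243.5), (15.0, 15.0), 90.0))
scbow (291.5067264573991, 233.90732436472345, 111.5, ((292.3000183105469, 235.39999389648438), (9.803059577941895, 21.819711685180664), 71.56504821777344))
tri (array([489.66040772, 248.39174767,  58.87048079]), [1.58, 1.58])
tri (array([477.56479972, 185.15726169,  62.69575273]), [1.85, 1.85])
tri (array([465.07019867, 122.54812342,  61.19747037]), [1.45, 1.45])
[[202, 201, 195], [200, 201, 195], [199, 199, 193], [127, 136, 137], [133, 143, 142], [139, 140, 143], [38, 38, 39], [161, 162, 166], [127, 138, 137], [127, 138, 138]] [[205, 205, 199], [206, 205, 199], [200, 200, 194], [191, 189, 183], [20, 20, 21], [61, 67, 67], [130, 140, 140], [132, 143, 143], [112, 117, 118], [149, 150, 154], [26, 26, 26], [35, 35, 36], [134, 133, 137], [114, 122, 123], [132, 142, 141], [130, 140, 140], [202, 202, 197], [200, 201, 195], [193, 192, 188], [181, 180, 176]]
wood [[465.2, 293.4], [527.8, 284.2], [487.4, 77.7], [425.5, 89.1]]
cams [396.43709541  20.93399591 915.29365954] [-15.97268601 480.37022701 521.48782002]
```

Run:
```python
from h import *
T=cams.camera("top");S=cams.camera("scene")
roi=(395,178,65,62)
g=T["img"].astype(int); 
hs=cv2.cvtColor(T["img"],cv2.COLOR_RGB2HSV)
# rose neutral: b-r small vs housing greenish (g-r>=8)
rose=(((g[...,1]-g[...,0])<5)&(g.max(2)>115)&(g.max(2)<185)).astype(np.uint8)
for o in blobs(rose,(410,190,40,36),60): 
    (x,y),r=cv2.minEnclosingCircle(o[4]); print("rose",o[:3],(x,y,r),plane(T,(x,y),40),plane(T,o[:2],40), "ell",cv2.fitEllipse(cv2.convexHull(o[4])))
dk=(g.max(2)<80).astype(np.uint8)
for o in blobs(dk,(405,184,50,50),2): print("dark",np.round(o[:3],2),o[3],plane(T,o[:2],40)[:2])
# black flange+housing outline: flange corners at z~0..6, housing colour
house=((g[...,1]-g[...,0]>=6)&(g.max(2)>100)&(g.max(2)<170)).astype(np.uint8)|rose
for o in blobs(house,roi,300):
    P=[plane(T,p,34)[:2] for p in cv2.boxPoints(o[3])];print("house",np.round(P,1).tolist(),np.mean(P,0),plane(T,o[:2],34))
# scene
s=S["img"].astype(int)
ds=(s.max(2)<60).astype(np.uint8)
for p in [(241.0,228.5),(241.19,228.61)]: print("bow z66",plane(T,p,66),"ctr",plane(T,p,62))
print(plane(S,(262.5,243.1),66))
rs=(((s[...,1]-s[...,0])<5)&(s.max(2)>110)&(s.max(2)<185)).astype(np.uint8)
for o in blobs(rs,(345,172,55,35),20):
    (x,y),r=cv2.minEnclosingCircle(o[4]);print("scene rose",o[:3],(x,y,r),o[3],plane(S,(x,y),40),plane(S,o[:2],40))
```

```text
rose (429.66460055096417, 207.11157024793388, 242.0) (430.0, 207.0, 9.486932754516602) [ 519.6076382  -199.57450548   40.        ] [ 519.38092118 -198.86817669   40.        ] ell ((429.8078918457031, 207.10879516601562), (17.82843589782715, 18.908784866333008), 111.4869155883789)
dark [416.13 226.13   2.5 ] ((416.2500305175781, 226.25), (2.1213202476501465, 1.4142134189605713), 45.0) [ 480.26267061 -169.16629974]
dark [420.13 222.46 274.5 ] ((426.4599609375, 209.72000122070312), (45.961944580078125, 46.244781494140625), 81.8698959350586) [ 487.74822994 -177.70651117]
dark [429.35 207.2   16.5 ] ((429.5270690917969, 207.16213989257812), (3.1235809326171875, 7.562353610992432), 80.53767395019531) [ 519.19782692 -198.2144464 ]
house [[582.3, -155.5], [581.5, -265.3], [472.0, -258.9], [473.0, -151.3]] [ 527.23583292 -207.73588143] [ 521.1587186  -204.39505744   34.        ]
bow z66 [476.2792011  183.44298143  66.        ] ctr [476.65524115 184.20836563  62.        ]
bow z66 [476.05818421 183.0644791   66.        ] ctr [476.43318331 183.82808063  62.        ]
[475.66311832 188.49031448  66.        ]
scene rose (374.0217391304348, 183.7445652173913, 92.0) (374.0, 184.0, 7.280210018157959) ((374.0, 184.0), (8.0, 14.0), 90.0) [ 514.44510601 -191.76264928   40.        ] [ 515.3133392  -192.84943265   40.        ]
```

Run:
```python
from h import *
T=cams.camera("top");S=cams.camera("scene");W=lambda c,p,z:np.round(plane(c,p,z)[:2],1)
gy=cv2.cvtColor(T["img"],cv2.COLOR_RGB2GRAY)
def cen(g,p,r,rel=0.75):
    x,y=map(int,np.round(p));w=g[y-r:y+r+1,x-r:x+r+1].astype(float);m=np.clip(np.median(w)-w-8,0,None)
    Y,X=np.mgrid[y-r:y+r+1,x-r:x+r+1];return (X*m).sum()/m.sum(),(Y*m).sum()/m.sum()
scr=[cen(gy,((a+.5)/5+387.5,(b+.5)/5+169.5),2) for a,b in [(114,120),(274,98),(304,258),(143,282)]]
P=np.array([plane(T,p,34)[:2] for p in scr]);print("screws",P.round(1).tolist(),P.mean(0))
e=[P[0]-P[1],P[3]-P[2]];f=[P[0]-P[3],P[1]-P[2]]
print("yaw from y edges",[np.arctan2(-v[0],v[1]).round(3) for v in e],"x edges",[np.arctan2(v[1],v[0]).round(3) for v in f],[np.linalg.norm(v).round(1) for v in e+f])
# flange corners in scene crop & bars
bars=[cen(gy,((141+.5)/5+387.5,(199+.5)/5+169.5),2),cen(gy,((195+.5)/5+387.5,(121+.5)/5+169.5),2)]
print("bars",[W(T,p,34.5) for p in bars])
gs=cv2.cvtColor(S["img"],cv2.COLOR_RGB2GRAY)
sc=[cen(gs,((a+.5)/5+332.5,(b+.5)/5+159.5),1) for a,b in [(189,81),(297,125),(225,171),(118,118)]]
Q=np.array([plane(S,p,34)[:2] for p in sc]);print("scene screws",Q.round(1).tolist(),Q.mean(0))
X=[tri(T,scr[i],S,sc[j]) for i,j in [(1,1),(0,0)]];print(X)
# collars of keys in top view: white pixels fit
```

```text
screws [[548.6, -161.4], [557.9, -229.0], [490.6, -237.9], [481.1, -170.3]] [ 519.55044994 -199.64075136]
yaw from y edges [np.float64(0.136), np.float64(0.14)] x edges [np.float64(0.131), np.float64(0.132)] [np.float64(68.3), np.float64(68.3), np.float64(68.1), np.float64(67.8)]
bars [array([ 515.7, -171. ]), array([ 548.6, -195.8])]
scene screws [[557.5, -227.0], [487.2, -234.0], [481.0, -167.3], [552.8, -164.2]] [ 519.61820638 -198.10711607]
[(array([ 538.29599058, -254.20284279,    7.69578023]), [30.15, 30.15]), (array([ 529.09936212, -164.75668743,   69.54086049]), [17.14, 17.14])]
```

Run:
```python
from h import *
T=cams.camera("top");S=cams.camera("scene")
for c,roi in((T,(195,205,105,50)),(S,(215,225,95,65))):
    i=c["img"].astype(int);m=((i.max(2)-i.min(2)<25)&(i.min(2)>110)).astype(np.uint8)
    for o in blobs(m,roi,8):
        (x,y),r=cv2.minEnclosingCircle(o[4]);p=plane(c,(x,y),42)
        if r<12: print(np.round(o[:3],1),round(r,1),np.round(p[:2],1),cv2.boundingRect(o[4]))
# predicted pixel positions of bow / collar for hypothesis
for X in[(476.5,185,66),(476.5,185,42),(476.5,185,84)]: print(X,proj(T,X),proj(S,X))
# stand top face (z=38) corners: wood brighter in top view
hs=cv2.cvtColor(T["img"],cv2.COLOR_RGB2HSV);print([ (y,hs[y,225].tolist()) for y in range(205,250,2)])
```

```text
[211.2 227.7  20.5] 5.1 [482.1 248.7] (206, 226, 11, 5)
[241.8 233.6  18. ] 5.0 [470.4 185.8] (237, 232, 11, 4)
[272.6 239.1  23.5] 5.1 [458.7 123. ] (268, 237, 11, 5)
[296.8 247.9  59.5] 8.5 [442.1  76.5] (293, 238, 7, 17)
[233.3 265.5  44. ] 6.3 [486.2 252. ] (227, 262, 13, 7)
[264.3 254.5  36. ] 6.3 [473.5 188.6] (258, 251, 13, 7)
[293.3 244.   33.5] 5.6 [458.7 126.3] (288, 240, 11, 8)
(476.5, 185, 66) [240.2106759  228.39564918] [263.72782884 242.16125638]
(476.5, 185, 42) [242.4792934  229.48752547] [264.63485666 251.4963918 ]
(476.5, 185, 84) [238.42425567 227.53585245] [263.02622287 234.94032375]
[(205, [30, 8, 195]), (207, [26, 9, 189]), (209, [25, 9, 179]), (211, [30, 9, 180]), (213, [13, 169, 140]), (215, [12, 185, 80]), (217, [13, 183, 139]), (219, [13, 183, 146]), (221, [13, 184, 147]), (223, [13, 184, 129]), (225, [13, 183, 117]), (227, [12, 181, 148]), (229, [13, 182, 153]), (231, [13, 182, 137]), (233, [13, 181, 145]), (235, [13, 183, 148]), (237, [12, 182, 119]), (239, [13, 182, 130]), (241, [13, 184, 132]), (243, [17, 32, 167]), (245, [34, 8, 211]), (247, [30, 7, 211]), (249, [30, 7, 213])]
```

```bash
python3 -m pendant '[[-0.039,-0.0245,0,0],[-0.039,-0.0245,0,0],[-0.039,-0.0245,0,0],[-0.039,-0.0245,0,0],[-0.039,-0.0245,0,0],[-0.039,-0.0245,0,0],[-0.039,-0.0245,0,0],[-0.039,-0.0245,0,0],[-0.039,-0.0245,0,0],[-0.039,-0.0245,0,0]]' 1 40
python3 -m pendant '[[0,0,0.008,0.0456],[0,0,0.008,0.0456],[0,0,0.008,0.0456],[0,0,0.008,0.0456],[0,0,0.008,0.0456],[0,0,0.008,0.0456],[0,0,0.008,0.0456],[0,0,0.008,0.0456],[0,0,0.008,0.0456],[0,0,0.008,0.0456]]'
cat >> h.py <<'E'
def to(x,y,z,th):
    "shift in tool axes (m) and turn (pi) from the measured pose to a TCP target; th = world angle of tool y"
    from scipy.spatial.transform import Rotation as Ro
    o=sensors.get_obs();R=Ro.from_quat(o["tool_rot"]).as_matrix();a=np.arctan2(R[1,1],R[0,1])
    d=R.T@(np.array([x,y,z])-o["tcp_pos"])/1000
    print("t",round(float(o["clock"]),2),"tcp",o["tcp_pos"].round(1),"th",a.round(4),"tilt",R[:2,2].round(4),"shift",d.round(4),"turn",round(float((a-th+np.pi)%(2*np.pi)-np.pi)/np.pi,4),"F",np.round(o["contact_force"],1),"M",np.round(o["wrist_torque"],2),"grip",round(float(o["grip_force"]),1),round(float(o["grip_width"]),1),"q6",o["qpos"][5].round(2))
E
python3 -c "
from h import *
to(476.3,185,221,-.193)"
```

```text
clock: 1.5
tcp_pos: [477.1, 183.3, 405.0]
tool_rot: [0.165, 0.986, 0.0, 0.0]
contact_force: [0.0, 0.5, -0.1]
grip_width: 85.6
grip_force: 0.0
clock: 2.5
tcp_pos: [476.2, 185.0, 324.5]
tool_rot: [0.774, 0.633, 0.0, 0.0]
contact_force: [0.6, 0.2, -0.6]
grip_width: 85.6
grip_force: 0.0
t 2.5 tcp [476.2 185.  324.5] th -0.1995 tilt [0.0003 0.0002] shift [0.     0.     0.1035] turn -0.0021 F [ 0.6  0.2 -0.6] M [0.01 0.03 0.05] grip 0.0 85.6 q6 0.43
```

```bash
python3 -m pendant '[[0,0,0.015,-0.002],[0,0,0.015,0],[0,0,0.015,0],[0,0,0.015,0],[0,0,0.013,0],[0,0,0.012,0],[0,0,0.01,0],[0,0,0.0085,0],[0,0,0,0],[0,0,0,0]]' | tail -4
python3 - <<'E'
from h import *
to(476.3,185,221,-.193)
S=cams.camera("scene");T=cams.camera("top")
a=cv2.resize(S["img"][170:290,190:350],(800,600),interpolation=cv2.INTER_CUBIC);cv2.imwrite("pics/g1.png",a[:,:,::-1])
E
```

```text
tool_rot: [0.77, 0.638, 0.0, 0.0]
contact_force: [0.7, -0.6, 0.0]
grip_width: 85.6
grip_force: 0.0
t 3.5 tcp [476.4 185.  221.3] th -0.1872 tilt [0.0002 0.0001] shift [-0.     -0.0001  0.0003] turn 0.0018 F [ 0.7 -0.6  0. ] M [ 0.02  0.03 -0.02] grip 0.0 85.6 q6 0.42
```

View pics/g1.png

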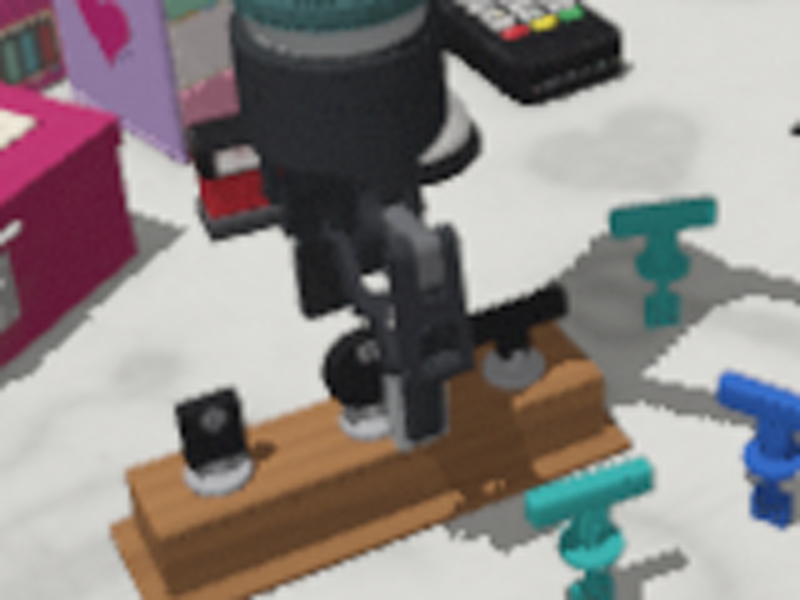

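The near finger (tip at 420,440) and the hidden far finger straddle the round bow (about 355,365), and the other keys are clear. I'll close and check the side force.

```bash
python3 -m pendant '[[0,0,0,0],[0,0,0,0],[0,0,0,0],[0,0,0,0],[0,0,0,0],[0,0,0,0],[0,0,0,0],[0,0,0,0],[0,0,0,0],[0,0,0,0]]' 0 60 | tail -4
python3 -c "
from h import *
to(476.3,185,221,-.193)"
```

```text
tool_rot: [0.77, 0.638, -0.0, -0.0]
contact_force: [-3.2, 1.1, 5.1]
grip_width: 9.4
grip_force: 58.8
t 4.6 tcp [476.  185.  221.3] th -0.1874 tilt [-0.0006  0.0002] shift [0.     0.0003 0.0003] turn 0.0018 F [-3.2  1.1  5.1] M [ 0.1   0.45 -0.04] grip 58.8 9.4 q6 0.42
```

```bash
python3 -m pendant '[[0,0,-0.003,0],[0,0,-0.006,0],[0,0,-0.01,0],[0,0,-0.014,0],[0,0,-0.018,0],[0,0,-0.018,0],[0,0,-0.018,0],[0,0,-0.01,0],[0,0,-0.003,0],[0,0,0,0]]' | tail -4
python3 - <<'E'
from h import *
to(519.5,-199.3,321,.135)
S=cams.camera("scene");T=cams.camera("top")
cv2.imwrite("pics/s2.png",S["img"][:,:,::-1]);cv2.imwrite("pics/t2.png",T["img"][:,:,::-1])
a=cv2.resize(S["img"][140:290,200:330],(520,600),interpolation=cv2.INTER_CUBIC);cv2.imwrite("pics/g2.png",a[:,:,::-1])
E
```

```text
tool_rot: [0.77, 0.638, 0.0, 0.0]
contact_force: [0.1, 0.4, -0.1]
grip_width: 9.3
grip_force: 58.6
t 5.6 tcp [476.3 184.9 321.6] th -0.1873 tilt [0.0011 0.0002] shift [-0.3695  0.114   0.0005] turn -0.1026 F [ 0.1  0.4 -0.1] M [ 0.02 -0.01 -0.01] grip 58.6 9.3 q6 0.42
```

View pics/g2.png

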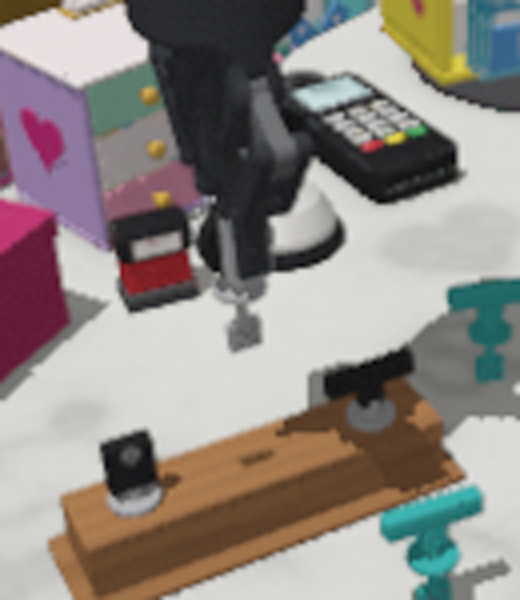

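The key hangs upright in the gripper with its bit at crop (243,332). The other two keys are still in the stand.

```bash
python3 -m pendant '[[-0.037,0.0114,0,0],[-0.037,0.0114,0,0],[-0.037,0.0114,0,0],[-0.037,0.0114,0,0],[-0.037,0.0114,0,0],[-0.037,0.0114,0,0],[-0.037,0.0114,0,0],[-0.037,0.0114,0,0],[-0.037,0.0114,0,0],[-0.037,0.0114,0,0]]' | tail -4
python3 -m pendant '[[0,0,0.003,-0.0206],[0,0,0.006,-0.02],[0,0,0.006,-0.02],[0,0,0.006,-0.02],[0,0,0.006,-0.022],[0,0,0.006,0],[0,0,0.003,0],[0,0,0,0],[0,0,0,0],[0,0,0,0]]' | tail -4
python3 - <<'E'
from h import *
to(519.5,-199.3,265,.135)
S=cams.camera("scene");T=cams.camera("top")
cv2.imwrite("pics/s3.png",S["img"][:,:,::-1]);cv2.imwrite("pics/t3.png",T["img"][:,:,::-1])
z=lambda i,x,y:cv2.resize(i[y:y+90,x:x+60],(400,600),interpolation=cv2.INTER_CUBIC)
cv2.imwrite("pics/g3.png",np.hstack([z(S["img"],345,130),z(T["img"],400,160)])[:,:,::-1])
E
```

```text
tool_rot: [0.77, 0.638, -0.0, -0.001]
contact_force: [1.1, 0.1, -1.0]
grip_width: 9.4
grip_force: 58.6
tool_rot: [0.658, 0.753, 0.0, 0.0]
contact_force: [-0.2, -0.0, -1.1]
grip_width: 9.6
grip_force: 58.6
t 7.7 tcp [ 519.5 -199.8  285.5] th 0.1348 tilt [ 0.0006 -0.0002] shift [0.0005 0.0001 0.0205] turn -0.0001 F [-0.2 -0.  -1.1] M [-0.01 -0.02 -0.01] grip 58.6 9.6 q6 -0.63
```

View pics/g3.png

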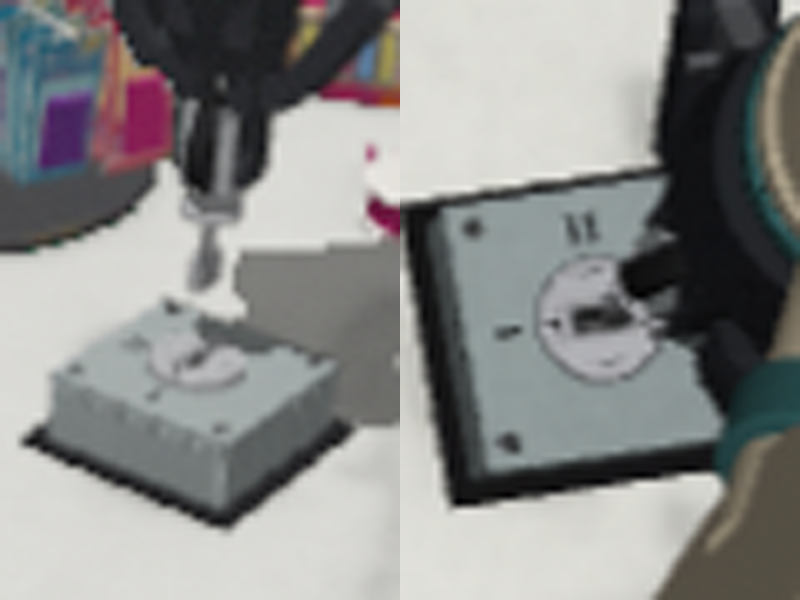

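The scene view shows the bit tip at crop (203,290), directly above the slot at (200,357). The top view shows the slot partly hidden by the gripper.

Run:
```python
from h import *
S=cams.camera("scene")
print(proj(S,(519.5,-199.8,70.5)),proj(S,(519.5,-199.3,40)),proj(S,(519.5,-199.8,78)))
print(proj(S,(524.5,-199.8,70.5)),proj(S,(519.5,-204.8,70.5)))
i=S["img"]
g=cv2.cvtColor(i,cv2.COLOR_RGB2GRAY)
print(g[160:190,366:386])
```

```text
[375.53750262 172.23597004] [374.424697   182.37427473] [375.78594435 169.70554763]
[374.09181081 171.57033115] [376.78518316 171.64955431]
[[184 204 209 213 214 205 170 151  98  99 103 104 104 102 110 169 217 217
  217 217]
 [203 207 212 214 215 202 159 173 148  96 102 100 100  98 106 167 217 217
  217 217]
 [207 211 214 215 216 208 171 148 152 147 155 153 148 137 128 181 217 216
  217 217]
 [212 214 215 216 217 214 206 193 175 149 137 141 159 164 172 209 218 218
  218 218]
 [214 214 215 216 217 217 217 215 199 149 114 159 203 204 209 218 219 219
  219 219]
 [214 215 215 215 216 217 217 217 205 137 117 173 218 218 218 218 218 220
  219 220]
 [215 214 215 215 216 216 217 217 204 126 117 165 209 218 219 219 219 218
  219 219]
 [215 216 216 216 216 217 217 211 177 112 108 129 178 218 209 175 176 175
  175 176]
 [216 217 217 217 217 218 214 198 156  99 100 103 165 218 202 125 126 126
  126 127]
 [217 217 216 217 218 218 210 179 139  98  93 109 171 208 164 125 125 125
  126 126]
 [217 217 217 217 217 217 210 172 128 106  89 110 173 203 125 126 126 126
  128 126]
 [217 217 218 217 217 217
[... 890 characters left out ...]
  90  91
   90  89]
 [151 153 181 182 180 182 178 167 139 129 115 148 162 167 156 106  91  90
   91 112]
 [168 165 182 181 177 168 152 130  87 102 150 178 183 185 183 171 150 150
  150 155]
 [164 153 179 183 170 139 142 105  93 137 180 184 174 175 184 179 168 168
  168 168]
 [162 141 160 179 171 131 161 154 165 175 185 182 178 177 168 152 169 169
  169 168]
 [168 157 143 151 158 152 180 188 187 181 181 182 173 155 132 128 168 169
  168 169]
 [171 169 158 144 141 138 157 164 161 157 155 151 138 127 137 155 168 169
  169 168]
 [171 163 141 150 160 155 150 149 143 144 145 147 146 157 163 169 168 168
  168 168]
 [163 130 127 165 171 169 166 166 162 161 161 164 164 168 168 169 169 169
  169 168]]
```

```bash
python3 -m pendant '[[0.0005,0,0.005,0],[0,0,0.006,0],[0,0,0.006,0],[0,0,0.006,0],[0,0,0.004,0],[0,0,0.002,0],[0,0,0.002,0],[0,0,0.002,0],[0,0,0.001,0],[0,0,0,0]]' | tail -4
python3 -c "
from h import *
to(519.5,-199.3,247,.135)"
```

```text
tool_rot: [0.658, 0.753, 0.0, -0.0]
contact_force: [0.2, 0.2, -0.3]
grip_width: 9.2
grip_force: 58.6
t 8.85 tcp [ 519.3 -199.3  251.1] th 0.1351 tilt [0.     0.0001] shift [-0.      0.0002  0.0041] turn 0.0 F [ 0.2  0.2 -0.3] M [-0.04  0.04  0.03] grip 58.6 9.2 q6 -0.63
```

```bash
python3 -m pendant '[[0,0,0.001,0],[0,0,0.001,0],[0,0,0.001,0],[0,0,0.001,0],[0,0,0.001,0],[0,0,0.0005,0],[0,0,0,0],[0,0,0,0],[0,0,0,0],[0,0,0,0]]' | tail -4
python3 -c "
from h import *
to(519.5,-199.3,223,.135)"
```

```text
tool_rot: [0.658, 0.753, 0.0, 0.0]
contact_force: [0.2, 0.2, -1.2]
grip_width: 9.3
grip_force: 58.6
t 9.85 tcp [ 519.3 -199.3  245.7] th 0.1351 tilt [0.0001 0.    ] shift [-0.      0.0002  0.0227] turn 0.0 F [ 0.2  0.2 -1.2] M [-0.02  0.   -0.02] grip 58.6 9.3 q6 -0.63
```

```bash
python3 -m pendant '[[0,0,0.001,0],[0,0,0.001,0],[0,0,0.001,0],[0,0,0,0],[0,0,0,0],[0,0,0,0],[0,0,0,0],[0,0,0,0],[0,0,0,0],[0,0,0,0]]' | tail -4
python3 -c "
from h import *
to(519.5,-199.3,223,.135)"
```

```text
tool_rot: [0.658, 0.753, 0.0, 0.0]
contact_force: [-0.6, 0.3, -0.4]
grip_width: 9.5
grip_force: 58.6
t 10.85 tcp [ 519.3 -199.3  242.7] th 0.135 tilt [0.0001 0.    ] shift [-0.0001  0.0002  0.0197] turn 0.0 F [-0.6  0.3 -0.4] M [-0.03  0.02 -0.04] grip 58.6 9.5 q6 -0.63
```

```bash
python3 -m pendant '[[0,0,0.001,0],[0,0,0.001,0],[0,0,0.001,0],[0,0,0.001,0],[0,0,0,0],[0,0,0,0],[0,0,0,0],[0,0,0,0],[0,0,0,0],[0,0,0,0]]' | tail -4
python3 - <<'E'
from h import *
to(519.5,-199.3,223,.135)
S=cams.camera("scene")
cv2.imwrite("pics/g4.png",cv2.resize(S["img"][150:220,325:420],(760,560),interpolation=cv2.INTER_CUBIC)[:,:,::-1])
E
```

```text
tool_rot: [0.658, 0.753, 0.0, 0.0]
contact_force: [0.6, -1.2, -0.5]
grip_width: 9.5
grip_force: 58.6
t 11.85 tcp [ 519.3 -199.3  238.7] th 0.135 tilt [0.0001 0.0001] shift [-0.0001  0.0002  0.0157] turn 0.0 F [ 0.6 -1.2 -0.5] M [-0.03  0.03  0.01] grip 58.6 9.5 q6 -0.63
```

View pics/g4.png

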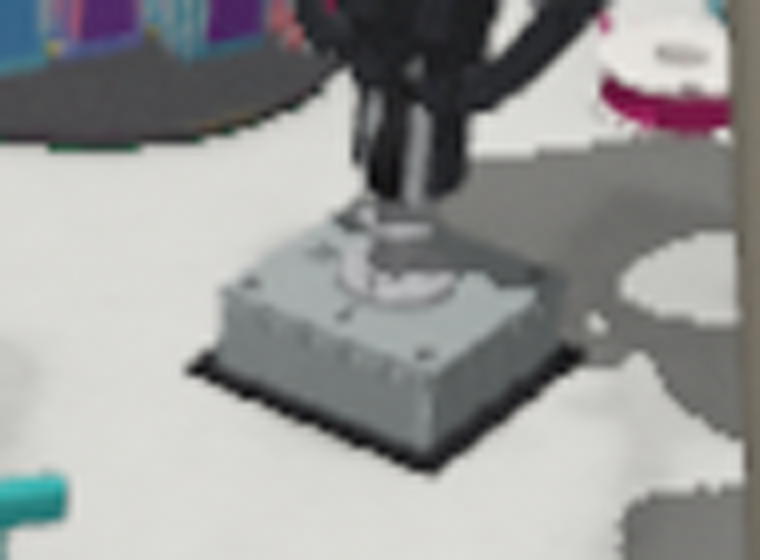

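The collar (crop 400,235) is about 15 mm above the rose and the shaft is in the slot, with no force. The key has met no resistance so far, so I'll continue gently.

```bash
python3 -m pendant '[[0,0,0.001,0],[0,0,0.001,0],[0,0,0.001,0],[0,0,0.001,0],[0,0,0.001,0],[0,0,0,0],[0,0,0,0],[0,0,0,0],[0,0,0,0],[0,0,0,0]]' | tail -4
python3 -c "
from h import *
to(519.5,-199.3,223,.135)"
```

```text
tool_rot: [0.658, 0.753, 0.0, 0.0]
contact_force: [-1.3, 0.3, -0.3]
grip_width: 9.5
grip_force: 58.6
t 12.9 tcp [ 519.3 -199.3  233.7] th 0.1351 tilt [0.0001 0.    ] shift [-0.0001  0.0002  0.0107] turn 0.0 F [-1.3  0.3 -0.3] M [-0.02  0.04  0.02] grip 58.6 9.5 q6 -0.63
```

```bash
python3 -m pendant '[[0,0,0.001,0],[0,0,0.001,0],[0,0,0.001,0],[0,0,0.001,0],[0,0,0.001,0],[0,0,0.001,0],[0,0,0.001,0],[0,0,0,0],[0,0,0,0],[0,0,0,0]]' | tail -4
python3 -c "
from h import *
to(519.5,-199.3,223,.135)"
```

```text
tool_rot: [0.658, 0.753, 0.0, 0.0]
contact_force: [-0.3, -0.5, -0.6]
grip_width: 8.9
grip_force: 58.6
t 13.9 tcp [ 519.3 -199.3  226.7] th 0.135 tilt [0.0002 0.    ] shift [-0.      0.0002  0.0037] turn 0.0 F [-0.3 -0.5 -0.6] M [ 0.04 -0.06 -0.  ] grip 58.6 8.9 q6 -0.63
```

```bash
python3 -m pendant '[[0,0,0.0005,0],[0,0,0.0005,0],[0,0,0.0005,0],[0,0,0.0005,0],[0,0,0.0005,0],[0,0,0.0005,0],[0,0,0.0005,0],[0,0,0,0],[0,0,0,0],[0,0,0,0]]' | tail -4
python3 -c "
from h import *
to(519.5,-199.3,223,.135)"
```

```text
tool_rot: [0.658, 0.753, 0.0, 0.0]
contact_force: [-1.1, 0.8, 0.9]
grip_width: 9.4
grip_force: 59.0
t 14.9 tcp [ 519.3 -199.3  223.3] th 0.135 tilt [0.0002 0.    ] shift [-0.0001  0.0002  0.0003] turn 0.0 F [-1.1  0.8  0.9] M [ 0.05  0.12 -0.02] grip 59.0 9.4 q6 -0.63
```

```bash
python3 -m pendant '[[0,0,0.0003,0],[0,0,0.0003,0],[0,0,0.0003,0],[0,0,0.0003,0],[0,0,0,0],[0,0,0,0],[0,0,0,0],[0,0,0,0],[0,0,0,0],[0,0,0,0]]' | tail -4
python3 - <<'E'
from h import *
to(519.5,-199.3,223,.135)
S=cams.camera("scene")
cv2.imwrite("pics/g5.png",cv2.resize(S["img"][150:220,325:420],(760,560),interpolation=cv2.INTER_CUBIC)[:,:,::-1])
E
```

```text
tool_rot: [0.658, 0.753, 0.0, 0.0]
contact_force: [-2.4, 1.6, 10.3]
grip_width: 9.7
grip_force: 60.2
t 15.9 tcp [ 519.3 -199.3  223.2] th 0.1351 tilt [ 0.0007 -0.0003] shift [-0.0001  0.0002  0.0002] turn 0.0 F [-2.4  1.6 10.3] M [0.21 0.46 0.03] grip 60.2 9.7 q6 -0.63
```

View pics/g5.png

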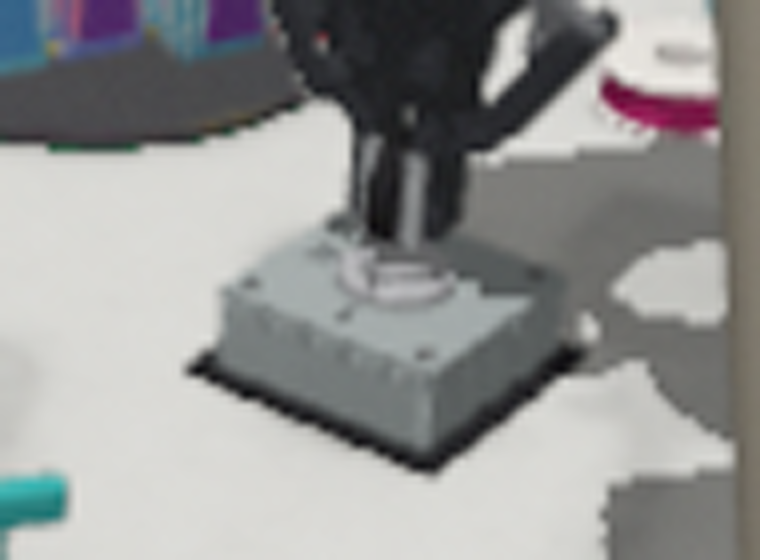

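The collar now lies on the rose (crop 400,285), with 10 N at the expected TCP height. Next is the clockwise turn.

```bash
python3 -m pendant '[[0,0,0,0.02],[0,0,0,0.04],[0,0,0,0.04],[0,0,0,0.04],[0,0,0,0.04],[0,0,0,0.04],[0,0,0,0.04],[0,0,0,0.04],[0,0,0,0.04],[0,0,0,0.04]]' | tail -4
python3 -c "
from h import *
to(519.5,-199.3,223,.135-1.72)"
```

```text
tool_rot: [0.968, 0.251, -0.001, -0.001]
contact_force: [-5.3, 3.3, 13.6]
grip_width: 9.1
grip_force: 60.6
t 16.95 tcp [ 518.1 -198.6  223.2] th -1.0636 tilt [-0.0029  0.0016] shift [0.0009 0.0012 0.0002] turn 0.166 F [-5.3  3.3 13.6] M [0.67 1.02 0.11] grip 60.6 9.1 q6 0.57
```

```bash
python3 -m pendant '[[0,0,0,0.03],[0,0,0,0.03],[0,0,0,0.03],[0,0,0,0.02],[0,0,0,0.02],[0,0,0,0.01],[0,0,0,0],[0,0,0,0],[0,0,0,0],[0,0,0,0]]' | tail -4
python3 -c "
from h import *
to(519.5,-199.3,223,.135-1.72)"
```

```text
tool_rot: [0.999, 0.036, -0.002, -0.001]
contact_force: [-4.0, 3.7, 13.4]
grip_width: 9.3
grip_force: 60.8
t 17.95 tcp [ 518.  -198.1  223.2] th -1.4983 tilt [-0.0034  0.0026] shift [0.0014 0.0013 0.0002] turn 0.0276 F [-4.   3.7 13.4] M [0.83 1.01 0.06] grip 60.8 9.3 q6 1.01
```

```bash
python3 -m pendant '[[0,0,0,0.005],[0,0,0,0.005],[0,0,0,0.005],[0,0,0,0.005],[0,0,0,0.005],[0,0,0,0.005],[0,0,0,0],[0,0,0,0],[0,0,0,0],[0,0,0,0]]' | tail -4
python3 - <<'E'
from h import *
to(519.5,-199.3,223,.135-1.72)
S=cams.camera("scene");T=cams.camera("top")
z=lambda i,x,y:cv2.resize(i[y:y+60,x:x+80],(400,300),interpolation=cv2.INTER_CUBIC)
cv2.imwrite("pics/g6.png",np.hstack([z(S["img"],333,155),z(T["img"],390,170)])[:,:,::-1])
E
```

```text
tool_rot: [1.0, -0.011, -0.002, -0.001]
contact_force: [-4.6, 4.3, 14.0]
grip_width: 9.2
grip_force: 60.8
t 18.95 tcp [ 518.  -198.   223.2] th -1.5925 tilt [-0.0035  0.0029] shift [0.0016 0.0012 0.0002] turn -0.0024 F [-4.6  4.3 14. ] M [0.86 1.01 0.15] grip 60.8 9.2 q6 1.1
```

View pics/g6.png

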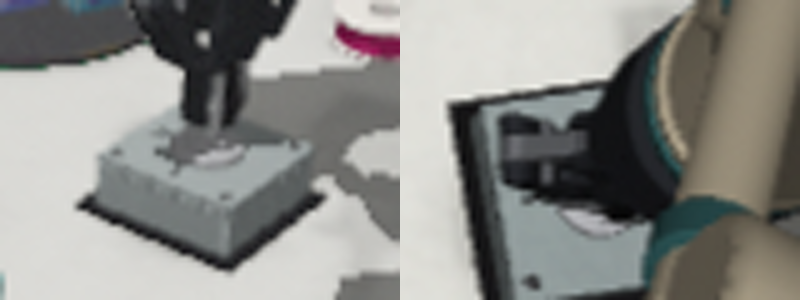

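The gripper has turned with the collar still on the rose; the rose is at crop (215,155). I'll go a little farther to feel the stop.

```bash
python3 -m pendant '[[0,0,0,0.004],[0,0,0,0.004],[0,0,0,0.004],[0,0,0,0.004],[0,0,0,0.004],[0,0,0,0],[0,0,0,0],[0,0,0,0],[0,0,0,0],[0,0,0,0]]' | tail -4
python3 -c "
from h import *
to(519.5,-199.3,223,.135-1.72)"
```

```text
tool_rot: [0.999, -0.042, -0.002, -0.001]
contact_force: [-4.7, 5.3, 14.2]
grip_width: 8.8
grip_force: 60.9
t 20.05 tcp [ 518.  -197.9  223.2] th -1.6545 tilt [-0.0035  0.0029] shift [0.0016 0.0013 0.0002] turn -0.0221 F [-4.7  5.3 14.2] M [0.95 1.01 0.46] grip 60.9 8.8 q6 1.16
```

```bash
python3 -c "
from rig import arm
print(arm.sign_off())"
```

```text
the job is handed in; nothing more can be done
None
```

I handed the job in at about 20 s: the round key is fully down in the switch, turned clockwise to its stop, and still gripped and held against the spring (about 60 N grip); I saw no contact with the other keys, the bell or the stamp, and no verdict came back.

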